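Stack the upper clock frame on its base frame

TASK

Pick up the larger steel stacking frame by its handle and stack it on the low base frame, so that its four corner feet stand in the four corner cups of the base. Lower it gently until the feet rest on the floors of the cups, only then let go, and leave the smaller square frame where it is.

Things in the scene. Friction and masses are not known exactly. Their poses are not given: they have to be found in the camera images.
- upper_frame: Frame to stack: loose grey steel, 0.35-0.7 kg, 180 (its x) x 140 mm. Four 12 mm round posts at x +-70, y +-50, feet tapered to 8 mm. Origin: footprint centre at the feet's ends; z up. Open deck, top 78 mm up; corner cups to 103. Dark flat handle bar along x over the middle: 100 long, 12 thick (y), 18 high, centre 125 mm above origin, 38 mm clear below, 80 mm between its uprights.
- base_frame: Low frame, fixed to the bench: grey steel, 180 (its x) x 140 mm, no handle, two flat tins in the middle (77 mm tall). Four square open cups at x +-70, y +-50: 32 mm inside, walls 4, floors 45 and rims 70 mm up. Origin: footprint centre at bench height; z up. The upper frame fits either way round; seated, its origin is 45 mm above this one, feet with 10 mm play each way.
- small_frame: Bystander to leave alone: a smaller, square loose frame of the same make, 120 x 120 mm over the corners, 111 mm tall to the top of its short handle. Its posts, 80 mm apart, do not match the base. Origin: footprint centre at the feet's ends.
Mind the look-alikes: they are no part of the job. What is shaped like the base_frame but orange is not meant.

How it is judged (in metres and radians):
On the way:
1. the larger frame is lifted clear of the bench (height (world z) of upper_frame above 0.03 m), for 0.2 s.
At the end, for the whole second after the job is handed in: The larger frame stands at rest on the base frame with its feet on the cup floors: origin 40 to 51 mm above the base's, centres within 18 mm, long sides within 0.2 rad (either way round), tilted less than 0.06 rad (z of upper_frame in the frame of base_frame between 0.04 and 0.051 m and horizontal distance between upper_frame and base_frame below 0.018 m and angle between the x axis of upper_frame and the x axis of base_frame, either way round below 0.2 rad and angle between upper_frame's own z axis and vertical below 0.06 rad and linear speed of upper_frame below 0.02 m/s and angular speed of upper_frame below 0.1 rad/s); the robot touches nothing.
It fails at once if the smaller square frame is moved by more than 30 mm (distance of small_frame from where it was at the start of the episode above 0.03 m).
It fails at once if the larger frame is dropped into the base (faster than 0.6 m/s, the speed of an 18 mm fall, with its feet at or below 30 mm above the cup floors) (horizontal distance between upper_frame and base_frame below 0.06 m and z of upper_frame in the frame of base_frame below 0.075 m and linear speed of upper_frame above 0.6 m/s).
It also fails if it takes over 43 s, if anything falls off the work surface, if the arm or the gripper's body presses on something with over 40 N, if the wrist force passes 120 N, or if a joint passes its speed limit or range.

ROBOT

A 6-joint arm with a two-finger parallel gripper is mounted at the origin on the work surface. World frame = base frame: x ahead of the robot, y to its left, z up, the work surface at z = 0. Lengths are in mm, angles in rad, forces in N, time in s.
With the tool pointing down it reaches from about 375 to 750 mm from the base axis. Payload 9 kg.
Tool frame: the origin (TCP) lies on the centre line of the jaws, within the pads' length; the fingertips stand 14 mm ahead of it and the grasp point (between the pads) lies 5 mm behind it; z points along the fingers, y is the line along which they close (so a half turn about z gives the same grasp; the last joint's range is limited). The gripper opens to 85 mm and grips with 20 to 120 N. Pads are 22 mm wide; open, the fingers measure 114 mm over their backs; the gripper's body (76 mm by 85 mm) begins 54 mm behind the grasp point. The pads swing forward as they close: fully open they stand 13 mm farther back than shut.
Start: joints at [-1.557, 0.104, 0.097, 1.564, 0, 1.353], TCP at [137.845, -583.984, 211.731] pointing down, gripper open.
Joint ranges: [-2.99, 2.99], [-0.84, 1.86], [-1.1, 1.16], [-1.84, 2.11], [-1.51, 1.56], [-3.14, 3.14]. Speed limits (rad/s): [2.22, 2.22, 2.57, 3.14, 3.14, 3.14].

INTERFACE

Orientations are given as a unit quaternion [w, x, y, z].
In Python, from workcell import env, eoat, get_state, capture, get_calibration, ticket, models gives the robot as it stands. Calls block until the motion is done:
- env.movep(position, orientation): joint-space move of the TCP to a pose.
- env.servo_line(position, frame=None, max_speed=150): straight line of the TCP; frame=None keeps the orientation; max_speed is the mean speed in mm/s.
- env.set_joints(angles): joint-space move.
- eoat.grip(opening): finger opening in mm; the grip force is fixed at half the most; returns when the fingers have stopped.
- env.hold(seconds).
- env.solve_ik(position, orientation): joint angles nearest the present ones, or None.
- get_state(): the state.
- capture(name): name is "scene" or "top" or "wrist"; returns (picture, depth): 384x512x3 uint8, blue, green, red; 384x512 float32, mm along the optical axis (not along the pixel's ray), 0 where there is no reading.
- get_calibration(name): a dict with "camera_matrix" (3x3 intrinsics, pixels), "xyz" and "rotation" of the camera in the world. Camera axes: x right, y up, looking along -z (the intrinsics and any distortion apply to the point x, -y, -z); pixel columns grow to the right and rows downward; lengths in mm; the calibration is good to about 2 mm. A picture is of the moment at which its call begins: read the wrist's pose just before it. get_calibration takes no time and is no camera call; for the wrist camera it gives the pose at the moment of the call.
A pose or a line that the arm cannot do raises env.MotionError and nothing moves.
- ticket.finish_job(): hands the job in; it is judged then, once.
Trained networks look in the newest picture that a camera, given by its name, has taken for a name from the list of things; names that differ only in an ending like _2 or _b are one class to them, and where a whole thing is asked for, a point or a joint stands for the part that bears it (a point fixed in the world has none). Each returns a list of dicts, best first, with "score" (0 to 1); they miss things now and then, are a little off and sometimes report something else, mostly with a low value. They report only what shows in the picture. A call takes as long as a camera call. They do not tell look-alikes from the thing itself.
- models.find_in(camera, name): "xyz" ([x, y, z] in mm, in world coordinates, good to about 4 mm: the middle of the surface that is visible of it).
- models.outline_of(camera, name): "pixels" (384x512 bool, what is visible of it).
The state is a dict: "clock": time; "qpos": joint angles; "qvel": joint speeds; "effort": joint torques, N m; "ee_pos": TCP position; "eef_rot": TCP orientation; "force": force on the tool from outside, world axes, zero at the start; "moment": the same for the moment, N m; "finger_gap": finger opening in mm; "grasp_force": force on a finger pad.
Only numpy, scipy, OpenCV 4.12 (cv2) and the standard library are available. Lean on these libraries where they do the work, as an engineer would, in place of code of your own. Each camera call takes 0.05 s, during which the arm holds its last target. There are 200 camera calls.

## Working session

There is one attempt and no reset: what is moved stays moved. The work goes in short steps, each a Python script; the robot and the scene stay as the last script left them, time stands still between calls to the robot, and variables do not carry over. Pictures are saved under pics/ and viewed, at most 10 in all, crops included, and the job is handed in when it is done.

```bash
mkdir -p pics
cat > h.py <<'E'
import numpy as np, cv2
from workcell import env, eoat, get_state, capture, get_calibration, ticket, models
def rot(c):
    r=np.array(c["rotation"],float)
    if r.size==9: return r.reshape(3,3)
    from scipy.spatial.transform import Rotation as R
    return R.from_quat(r,scalar_first=True).as_matrix()
def cloud(name):
    c=get_calibration(name); im,d=capture(name)
    K=np.array(c["camera_matrix"]); v,u=np.mgrid[:384,:512]
    P=np.stack([(u-K[0,2])/K[0,0]*d,-(v-K[1,2])/K[1,1]*d,-d],-1)
    W=P@rot(c).T+np.array(c["xyz"]); W[d<=0]=np.nan
    return im,W
E
python3 - <<'E'
from h import *
for n in("top","scene"):
    im,W=cloud(n); np.save(n,W); cv2.imwrite(f"pics/{n}.png",im); print(get_calibration(n))
    for o in("upper_frame","base_frame","small_frame"):
        for r in models.find_in(n,o): print(n,o,np.round(r["xyz"]),round(r["score"],2))
print(get_state())
E
```

```text
{'camera_matrix': array([[435.07844904,   0.        , 258.03273193],
       [  0.        , 435.07844904, 182.51001874],
       [  0.        ,   0.        ,   1.        ]]), 'xyz': array([404.05898453,  10.71695579, 985.07538438]), 'rotation': array([ 0.70657241,  0.02272704, -0.03234281, -0.70653582])}
top upper_frame [ 481. -249.   76.] 0.72
top base_frame [242. 229.  45.] 0.9
top base_frame [496. 248.  43.] 0.61
top small_frame [729. -15.  54.] 0.72
{'camera_matrix': array([[405.00605255,   0.        , 262.51266605],
       [  0.        , 405.00605255, 193.82797237],
       [  0.        ,   0.        ,   1.        ]]), 'xyz': array([999.65377404,  20.0448035 , 808.3393729 ]), 'rotation': array([0.65770423, 0.1935476 , 0.20166498, 0.69949675])}
scene upper_frame [ 498. -250.   79.] 0.89
scene base_frame [270. 233.  55.] 0.84
scene base_frame [518. 247.  53.] 0.7
scene small_frame [734. -12.  52.] 0.93
{'clock': 0.4, 'qpos': array([-1.55667852e+00,  1.04201791e-01,  9.72068819e-02,  1.56391355e+00,
       -1.86251702e-05,  1.35313386e+00]), 'qvel': array([-0.0016107 , -0.00101623,  0.00240297, -0.00131739,  0.00250353,
        0.00071411]), 'effort': array([-2.27209384e-03, -5.56092882e+01,  5.03179586e+01,  3.91241832e-03,
       -2.98452724e-04,  1.04822084e-05]), 'ee_pos': array([ 137.85122257, -583.92733923,  211.61976343]), 'eef_rot': array([-5.67225021e-05,  9.93292249e-01,  1.15630899e-01, -3.56822733e-06]), 'force': array([-0.44790997, -0.23275501, -0.47349637]), 'moment': array([-0.00742686,  0.01636235, -0.00705388]), 'grasp_force': 0.0, 'finger_gap': 85.38340636722921}
```

View pics/top.png

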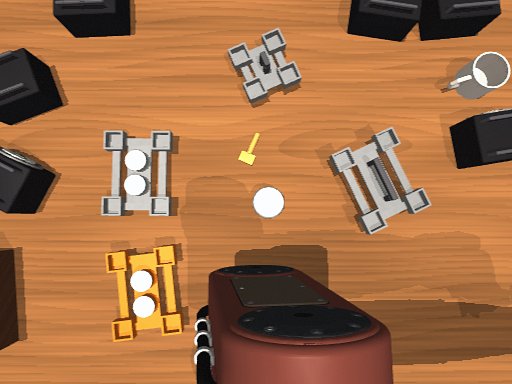

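View pics/scene.png

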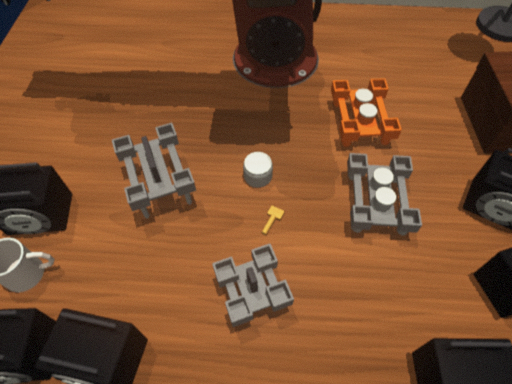

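The top view shows the upper frame at about (380,182), the grey base at (138,173), the orange look-alike at (143,292) and the small frame at (265,65). Next I fit poses from the rim and handle heights.

Run:
```python
from h import *
for n in("top","scene"):
    W=np.load(n+".npy").reshape(-1,3)
    def sel(c,r,z0,z1):
        m=(np.hypot(W[:,0]-c[0],W[:,1]-c[1])<r)&(W[:,2]>z0)&(W[:,2]<z1); return W[m]
    for nm,c,r,z0,z1 in(("handle",(490,-250),75,118,142),("cups",(490,-250),125,94,110),("upall",(490,-250),125,70,142),("base",(505,248),125,62,74)):
        p=sel(c,r,z0,z1)
        b=cv2.minAreaRect(p[:,:2].astype(np.float32)); 
        q=p[:,:2]-p[:,:2].mean(0); w,V=np.linalg.eigh(q.T@q)
        print(n,nm,len(p),np.round(p.mean(0)),"zmax",np.round(np.percentile(p[:,2],95)),"rect",np.round(b[0],1),np.round(b[1],1),round(b[2],1),"pca",round(np.degrees(np.arctan2(V[1,1],V[0,1])),1))
```

```text
top handle 368 [ 478. -252.  132.] zmax 137.0 rect [ 478.9 -252.9] [88.8 13.7] 26.3 pca -154.6
top cups 819 [ 476. -257.  102.] zmax 106.0 rect [ 479.3 -253.9] [180.3 142. ] 25.2 pca -156.0
top upall 4540 [ 478. -253.   88.] zmax 133.0 rect [ 479.2 -253.8] [180.4 142. ] 25.3 pca -155.0
top base 748 [496. 258.  69.] zmax 73.0 rect [497.  255.1] [140.8 179.9] 89.8 pca -176.2
scene handle 219 [ 485. -247.  132.] zmax 136.0 rect [ 480.3 -249.7] [89.3 11.9] 25.2 pca -155.1
scene cups 803 [ 486. -249.  101.] zmax 105.0 rect [ 478.7 -250.5] [184.  140.1] 25.2 pca -155.0
scene upall 3619 [ 486. -248.   88.] zmax 131.0 rect [ 478.7 -250.5] [184.  140.1] 25.3 pca -154.7
scene base 953 [503. 260.  69.] zmax 73.0 rect [496.  258.3] [140.7 182.6] 89.6 pca -179.5
```

```bash
cat >> h.py <<'E'
def q(a): a=np.radians(a)/2; return [0,float(np.cos(a)),float(np.sin(a)),0]
E
python3 - <<'E'
from h import *
for f in(0,180):
    for p,a in(([479,-252,250],25.2),([479,-252,120],25.2),([496.5,256.5,300],-.2),([496.5,256.5,165],-.2)):
        s=env.solve_ik(p,q(a+f)); print(f,p,None if s is None else np.round(s,2))
E
python3 - <<'E'
from h import *
s0=env.solve_ik([479,-252,230],q(25.2)); s1=env.solve_ik([479,-252,230],q(205.2))
a=25.2 if s1 is None or (s0 is not None and abs(s0[5])<abs(s1[5])) else 205.2
env.movep([479,-252,230],q(a))
im,W=cloud("wrist"); np.save("w",W); cv2.imwrite("pics/w1.png",im)
p=W.reshape(-1,3); 
m=(np.hypot(p[:,0]-479,p[:,1]+252)<75)&(p[:,2]>118)&(p[:,2]<142); h=p[m]
if len(h)>20: print(a,len(h),np.round(h.mean(0),1),cv2.minAreaRect(h[:,:2].astype(np.float32)))
print(get_state()["clock"],get_state()["ee_pos"])
E
```

```text
0 [479, -252, 250] [-0.73 -0.06 -0.    1.63  0.    1.98]
0 [479, -252, 120] [-0.73 -0.07 -0.25  1.4   0.    1.98]
0 [496.5, 256.5, 300] [ 0.24  0.02  0.17  1.72  0.   -2.9 ]
0 [496.5, 256.5, 165] [ 0.24 -0.03 -0.12  1.48  0.   -2.9 ]
180 [479, -252, 250] [-0.73 -0.06 -0.    1.63  0.   -1.17]
180 [479, -252, 120] [-0.73 -0.07 -0.25  1.4   0.   -1.17]
180 [496.5, 256.5, 300] [0.24 0.02 0.17 1.72 0.   0.25]
180 [496.5, 256.5, 165] [ 0.24 -0.03 -0.12  1.48  0.    0.25]
205.2 1091 [ 476.7 -254.5  134.9] ((479.08709716796875, -253.67312622070312), (89.6235580444336, 11.282879829406738), 25.375574111938477)
2.6083 [ 478.81612155 -252.43010688  229.92517516]
```

View pics/w1.png

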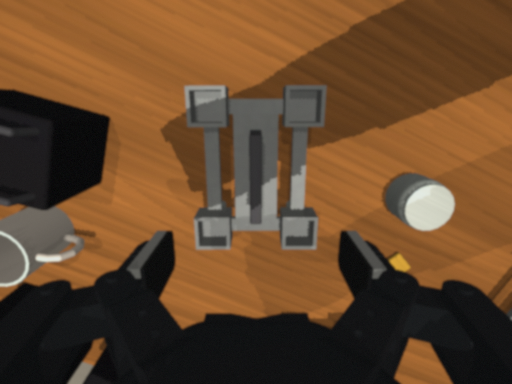

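The wrist view shows the handle running vertically at about (256,178), midway between the fingers and aligned with the tool. I'll grasp and lift.

Run:
```python
from h import *
env.servo_line([479.3,-253,120],q(205.3),max_speed=90)
s=get_state(); print(s["force"])
eoat.grip(5); s=get_state(); print("gap",s["finger_gap"],s["grasp_force"],s["ee_pos"])
env.servo_line([479.3,-253,150],max_speed=60); s=get_state(); print("gap",s["finger_gap"],s["force"],s["moment"])
env.servo_line([479.3,-253,270],max_speed=120)
env.movep([496.5,256.5,270],q(179.8)); env.hold(.3)
s=get_state(); print("gap",s["finger_gap"],s["force"],s["moment"],s["ee_pos"],s["clock"])
for n in("scene","top","wrist"):
    im,W=cloud(n); cv2.imwrite(f"pics/c_{n}.png",im); p=W.reshape(-1,3)
    for nm,z0,z1 in(("upcups",238,260),("upall",215,260),("base",60,75)):
        m=(np.hypot(p[:,0]-496,p[:,1]-256)<125)&(p[:,2]>z0)&(p[:,2]<z1); h=p[m]
        if len(h)>20: print(n,nm,len(h),cv2.minAreaRect(h[:,:2].astype(np.float32)),np.percentile(h[:,2],[5,50,95]))
```

```text
[-0.15772001 -0.48655995  0.02254905]
gap 4.973240140792688 0.0 [ 479.28710107 -252.99497621  119.99299733]
gap 5.155017889707776 [-0.29255773  0.28999056  0.42957775] [0.01440903 0.02430985 0.03566827]
gap 4.994739484015517 [0.52652924 0.03411596 0.07758046] [ 0.00051234 -0.00770727 -0.01002474] [496.71047254 256.09596569 269.99387766] 8.6667
scene base 1067 ((495.4912414550781, 258.515625), (140.99945068359375, 184.05416870117188), 89.78888702392578) [61.01463159 69.21448597 72.83466764]
top base 803 ((497.1053466796875, 255.21524047851562), (140.66725158691406, 180.3677520751953), 89.70603942871094) [61.94877019 69.69352455 74.3673904 ]
wrist base 1904 ((496.3193359375, 256.0807189941406), (140.04185485839844, 179.5083770751953), 89.80077362060547) [61.46673455 70.69883944 72.2669543 ]
```

View pics/c_scene.png

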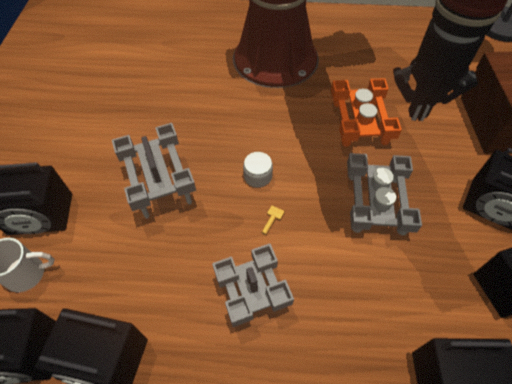

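The scene view shows the upper frame still at (152,165), untouched, so the grip closed on air. I'll check where the fingertips really are against the stated TCP.

Run:
```python
from h import *
s=get_state(); print(s["ee_pos"],s["eef_rot"],s["finger_gap"])
for n in("scene","top"):
    c=get_calibration(n);K=c["camera_matrix"]
    for z in(-14,0,5,60):
        p=rot(c).T@(s["ee_pos"]+[0,0,z]-c["xyz"]); p=p*[1,-1,-1]; u=K@p; print(n,z,u[:2]/u[2])
im,W=cloud("scene"); p=W.reshape(-1,3)
for z0 in range(220,400,10):
    m=(p[:,2]>z0)&(p[:,2]<z0+10)&(np.hypot(p[:,0]-480,p[:,1]-256)<130)
    if m.sum()>3: print(z0,m.sum(),np.round(p[m].min(0)),np.round(p[m].max(0)))
cv2.imwrite("pics/wc.png",capture("wrist")[0])
```

```text
[496.58981697 256.34599802 269.99347551] [ 7.99726276e-06  1.88801699e-03  9.99998218e-01 -3.45374401e-06] 5.277706646528277
scene -14 [408.57750302 130.22800931]
scene 0 [411.02606875 124.93860437]
scene 5 [411.92021397 123.00706704]
scene 60 [422.50259175 100.14695731]
top -14 [105.85923935 161.27831803]
top 0 [103.01151858 160.20351919]
top 5 [101.96740967 159.80944717]
top 60 [ 89.43645114 155.07995966]
290 45 [497. 245. 291.] [508. 272. 300.]
300 93 [490. 242. 300.] [508. 274. 310.]
310 101 [488. 241. 310.] [508. 274. 320.]
320 95 [490. 241. 320.] [509. 274. 330.]
330 141 [487. 225. 330.] [512. 292. 340.]
340 307 [483. 218. 340.] [510. 298. 350.]
350 229 [484. 210. 350.] [514. 305. 360.]
360 291 [488. 202. 360.] [515. 313. 370.]
370 352 [483. 196. 370.] [515. 319. 380.]
380 504 [483. 195. 380.] [517. 320. 390.]
390 412 [488. 207. 390.] [517. 308. 400.]
```

View pics/wc.png

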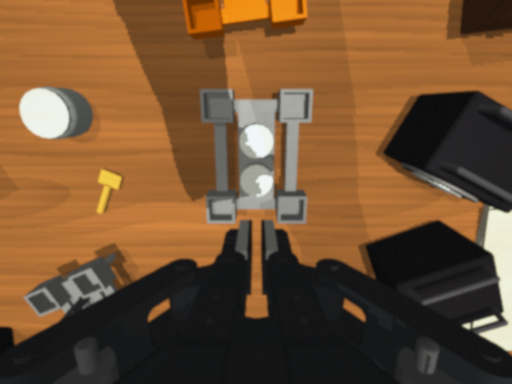

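The fingertips measure z≈291, but the reported TCP of 270 puts them at 256. The tool is about 35 mm shorter than stated, and sideways it agrees. I'll confirm with the wrist depth and a finer reading.

Run:
```python
from h import *
print(get_state()["ee_pos"], get_state()["clock"])
for n in("wrist","scene","top"):
    im,W=cloud(n); p=W.reshape(-1,3); m=(p[:,2]>200)&(p[:,2]<300)&(np.hypot(p[:,0]-497,p[:,1]-256)<60); h=p[m]; h=h[np.argsort(h[:,2])]
    print(n,len(h)); print(np.round(h[:40:3]).tolist())
    m=(p[:,2]>288)&(p[:,2]<325)&(np.hypot(p[:,0]-497,p[:,1]-256)<60); h=p[m]; print(h.min(0),h.max(0)) if m.any() else 0
```

```text
[496.53901655 256.44411839 270.01941857] 8.9167
wrist 235
[[489.0, 259.0, 290.0], [489.0, 254.0, 291.0], [491.0, 254.0, 292.0], [487.0, 259.0, 292.0], [489.0, 259.0, 292.0], [488.0, 254.0, 292.0], [493.0, 259.0, 293.0], [497.0, 259.0, 293.0], [494.0, 259.0, 293.0], [486.0, 248.0, 293.0], [496.0, 254.0, 293.0], [486.0, 265.0, 293.0], [486.0, 259.0, 294.0], [485.0, 249.0, 294.0]]
[484.25161293 240.02983453 290.42608117] [507.35413233 272.23880781 324.98148938]
scene 44
[[502.0, 261.0, 291.0], [500.0, 261.0, 292.0], [506.0, 263.0, 293.0], [506.0, 266.0, 294.0], [506.0, 249.0, 295.0], [506.0, 262.0, 296.0], [497.0, 262.0, 296.0], [507.0, 252.0, 296.0], [503.0, 249.0, 297.0], [503.0, 260.0, 298.0], [502.0, 250.0, 298.0], [505.0, 250.0, 298.0], [507.0, 253.0, 299.0], [503.0, 248.0, 299.0]]
[489.58430263 241.63519821 291.26582436] [508.67244667 274.03474225 324.89320521]
top 13
[[489.0, 247.0, 291.0], [489.0, 248.0, 295.0], [485.0, 264.0, 297.0], [485.0, 250.0, 298.0], [485.0, 252.0, 299.0]]
[485.08584106 243.6181579  290.97921518] [489.40534984 264.27049856 316.20036307]
```

All three cameras put the tips at z≈291, so the tool is 35 mm short. I'll correct by commanding 35 mm lower: grasp at 85, seat at 130.

Run:
```python
from h import *
eoat.grip(85)
env.movep([479.3,-253,200],q(205.3))
env.servo_line([479.3,-253,85],max_speed=100); print(get_state()["force"])
eoat.grip(5); s=get_state(); print("gap",s["finger_gap"],s["grasp_force"],s["force"])
if s["finger_gap"]>9:
    env.servo_line([479.3,-253,110],max_speed=50); s=get_state(); print("gap",s["finger_gap"],s["force"],s["moment"])
    env.servo_line([479.3,-253,230],max_speed=120); env.hold(.2)
s=get_state(); print("gap",s["finger_gap"],s["grasp_force"],s["force"],s["moment"],s["ee_pos"],s["clock"])
cv2.imwrite("pics/g.png",capture("scene")[0])
```

```text
[ 0.83735351 -0.29947743  0.25900402]
gap 11.07277452041614 58.961087465286255 [-0.50197836 -0.41440553  1.40290336]
gap 11.468209981791729 [ 0.09334913 -0.19474504 -4.95101861] [ 0.0334619   0.06261248 -0.00039132]
gap 10.989980691891306 58.43819081783295 [ 0.29380799  0.46777552 -5.99079208] [-0.00167248  0.02165245 -0.04444548] [ 479.04375932 -252.77493185  229.30744289] 15.6417
```

View pics/g.png

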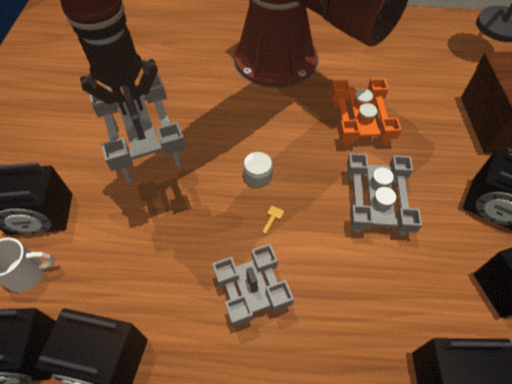

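The frame is held at its handle and hangs level at (140,120). Next I carry it over the base and check its pose there.

Run:
```python
from h import *
env.movep([496.5,256.3,230],q(179.8)); env.hold(.3)
s=get_state(); print("gap",s["finger_gap"],s["force"],s["moment"],s["ee_pos"],s["clock"])
for n in("scene","top","wrist"):
    im,W=cloud(n); p=W.reshape(-1,3)
    if n=="scene": cv2.imwrite("pics/h.png",im)
    for nm,z0,z1 in(("upcups",238,256),("upall",213,256)):
        m=(np.hypot(p[:,0]-496,p[:,1]-256)<125)&(p[:,2]>z0)&(p[:,2]<z1); h=p[m]
        if len(h)>20:
            print(n,nm,len(h),cv2.minAreaRect(h[:,:2].astype(np.float32)),np.percentile(h[:,2],[5,50,95]))
            for sx in(-1,1):
                for sy in(-1,1):
                    k=h[((h[:,0]-496)*sx>40)&((h[:,1]-256)*sy>25)]
                    if nm=="upcups" and len(k)>10: print(sx,sy,len(k),np.percentile(k[:,2],90))
```

```text
gap 10.944370536957294 [-0.36808385 -1.30208336 -5.87849656] [-0.04209243 -0.04714675 -0.00021393] [496.70103593 255.86949992 229.98376289] 17.8417
scene upcups 1174 ((496.65081787109375, 257.7113952636719), (140.63705444335938, 183.0832061767578), 89.65593719482422) [238.96195776 246.8782355  250.2817917 ]
-1 -1 314 249.58186878742757
-1 1 11 250.27415794877277
1 -1 366 249.5881327265862
1 1 410 249.54375023857762
scene upall 4289 ((496.74652099609375, 257.89410400390625), (141.12539672851562, 183.30038452148438), 89.67127227783203) [219.5891756  225.08598904 249.11839304]
top upcups 1058 ((497.6290283203125, 255.4432373046875), (141.00155639648438, 179.4757843017578), 89.61841583251953) [239.88071419 247.28218628 249.97958497]
-1 -1 249 249.41190127019883
-1 1 304 249.2329306295939
1 -1 303 249.2538563707068
1 1 145 249.07821713929175
top upall 4827 ((497.68865966796875, 255.39306640625), (141.22215270996094, 179.4836883544922), 89.6648941040039) [220.44771214 223.68140421 248.58933861]
wrist upcups 7620 ((480.9053955078125, 255.71664428710938), (141.06468200683594, 148.60951232910156), 89.77811431884766) [239.56945718 248.56045605 249.97295338]
-1 -1 3609 249.65633130635834
-1 1 3527 249.61255621817395
1 -1 159 249.57058680531165
1 1 157 249.4791014582247
wrist upall 30795 ((490.3736877441406, 255.67999267578125), (141.06468200683594, 167.546142578125), 89.77811431884766) [222.85829616 224.34111438 249.32686373]
```

View pics/h.png

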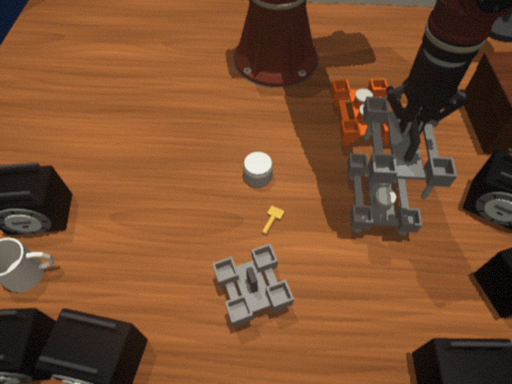

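The frame is level (all four corners at z≈249.5) and within 1 mm of the base in each camera. I'll lower it with a force watch.

Run:
```python
from h import *
x,y=496.3,256.3
env.servo_line([x,y,170],max_speed=100)
env.servo_line([x,y,137],max_speed=40)
env.hold(.1); f0=get_state()["force"]; z=137; print(f0)
while z>124:
    z-=1.5; env.servo_line([x,y,z],max_speed=25); env.hold(.05); f=get_state()["force"]; print(z,np.round(f,1))
    if f[2]-f0[2]>5 or np.hypot(*(f-f0)[:2])>8: break
s=get_state(); print(s["clock"])
im,W=cloud("top"); p=W.reshape(-1,3)
m=(np.hypot(p[:,0]-496,p[:,1]-256)<125)&(p[:,2]>138)&(p[:,2]<156); h=p[m]
print(cv2.minAreaRect(h[:,:2].astype(np.float32)),np.percentile(h[:,2],[50,90]))
```

```text
[ 0.08261576  0.19351941 -4.96367407]
135.5 [-0.4  0.6 -5.1]
134.0 [-0.5  0.2 -5.7]
132.5 [ 0.2 -0.2 -6.3]
131.0 [ 0.2 -0.6 -4.9]
129.5 [-1.3 -0.1  1.7]
21.3167
((497.2759704589844, 255.33155822753906), (141.56149291992188, 180.15257263183594), 89.6070327758789) [147.47797772 149.7733725 ]
```

Contact came at the predicted height, with cup tops at ~148. I'll release and retreat.

Run:
```python
from h import *
eoat.grip(50); env.hold(.2)
env.servo_line([496.3,256.3,260],max_speed=100)
env.movep([480,60,280],q(179.8)); env.hold(.3)
for n in("top","scene"):
    im,W=cloud(n); p=W.reshape(-1,3)
    if n=="scene": cv2.imwrite("pics/end.png",im)
    m=(np.hypot(p[:,0]-496,p[:,1]-256)<125)&(p[:,2]>138)&(p[:,2]<156); h=p[m]
    print(cv2.minAreaRect(h[:,:2].astype(np.float32)))
    for sx in(-1,1):
        for sy in(-1,1):
            k=h[((h[:,0]-496)*sx>40)&((h[:,1]-256)*sy>25)]; print(sx,sy,len(k),np.percentile(k[:,2],90) if len(k) else 0)
s=get_state(); print(s["finger_gap"],s["force"],s["clock"])
```

```text
((0.0, 0.0), (0.0, 0.0), 0.0)
-1 -1 0 0
-1 1 0 0
1 -1 0 0
1 1 0 0
((496.6839599609375, 258.8082275390625), (141.236083984375, 183.08102416992188), 89.8223876953125)
-1 -1 242 150.00109690307244
-1 1 273 150.35836482139027
1 -1 288 149.88323743130573
1 1 323 150.07041948393683
49.89126028386018 [-0.0938493   0.16156839 -0.06902068] 24.6917
```

View pics/end.png

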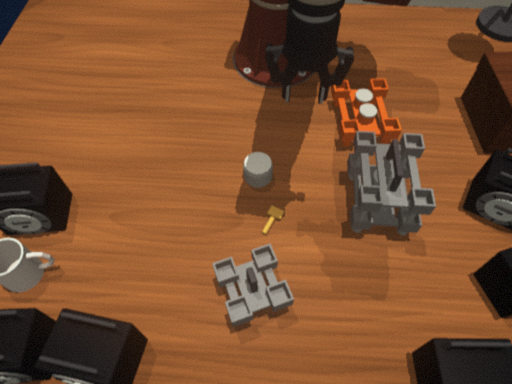

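The frame stands level in the base at (392,180), the small frame is untouched and the gripper is clear.

```bash
python3 -c "
from h import *
print(ticket.finish_job())"
```

```text
the job is handed in; nothing more can be done
None
```

The larger frame is stacked level in the grey base's cups, the gripper is clear, the small frame was not touched, and the job is handed in at about 25 s; the first grasp closed on air because the tool is about 35 mm shorter than stated, so I corrected for that and grasped again.

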